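# Unlock the carving board and put its key in the drying rack

## Task

Unlock the carving board: lift the wooden dog-bone key straight up out from between the two board halves, and stand it upright in the clear space on the counter between the board and the rack, and let go. Then take it again by the two ends of its grip block and lower it gently, not dropping it, into the empty lane of the drying rack, lengthwise along the lane, upright on the lane's floor and not sticking out of either end. Leave the board halves, the two spare keys in the rack and the sauce bottle where they are.

Things in the scene. Friction and masses are not known exactly. Their poses are not given: they have to be found in the camera images.
- key_center (a point): Centre of the key (33 mm above its underside). Dark wood, upright, 66 high, 0.11 kg. Foot 28 high, 64 long (own x): two end flanges 40 wide (y) and 18 long, waist 20 wide. Grip block centred on the foot: 56 long (x), 30 wide (y), 38 high. At the start the foot stands on the mat in the board's dog-bone cut-out, 2 mm play all round, its top flush with the board; only the grip block stands proud.
- key: The same key; origin at the centre of its underside. In the board, cleats as high as the grip block stand 6 mm from its ends, so it can be gripped only across its 30 mm width; in the rack lane the walls are 9 mm from its sides and higher than it, so it can be held only by its ends, across 56 mm.
- socket (a point): Middle of the board's cut-out, level with the board's top face, 31 mm above the counter. x is the key's long axis at the start, z up. Fixed to the thin rubber mat (210 x 190 x 3 mm) under the board.
- board_near_seam (a point): Middle of the seam, on the top face of the board half on the socket's -x side. Each half is loose, wood, 95 (x) x 170 (y) x 28 mm, about 0.55 kg, with half of the dog-bone cut-out in its seam edge and a raised cleat (18 in x, 80 in y, 38 high) that begins 34 mm from the seam.
- board_far_seam (a point): The same point on the mirror-image half, on the socket's +x side.
- lane (a point): Centre of the floor (grey liner) of the empty rack lane, 9 mm above the counter; x along the lane, z up. Fixed steel rack: three parallel lanes, each 48 mm clear between 10 mm walls, 90 mm long, ends and top open; walls rise 83 mm above this floor. The empty lane may be the middle or an outer one; the rack may be left or right of the board. The counter strip between them (y = 0, x 0.4 to 0.55 m) is clear.
- spare_a_center (a point): Centre (33 mm above its underside) of a spare key just like the key, standing in another lane of the rack (floor there 6 mm above the counter). Not to be moved.
- spare_b_center (a point): The same for the second spare key, in the remaining lane.
- sauce_bottle: Yellow bottle with a white cap, 56 mm across, 160 mm high, standing in the far part of the strip between board and rack (x over 0.65 m); origin at the centre of its underside. Not to be moved.
Mind the look-alikes: they are no part of the job. What is shaped like the key but red is not meant.

How it is judged:
On the way, in this order (a step that is already met when the one before it is completed fails the run):
1. the key is lifted clear of the board straight up: its underside above the board's top face while its middle is within 20 mm of the socket's and it is upright within 0.2 rad (z of key_center in the frame of socket above 0.035 m and horizontal distance between key_center and socket below 0.02 m and angle between key_center's own z axis and vertical below 0.2 rad), for 0.05 s.
2. the key stands upright on the counter, away from the board, at rest and let go (height (world z) of key_center below 0.038 m and angle between key_center's own z axis and vertical below 0.1 rad and horizontal distance between key_center and socket above 0.08 m and linear speed of key below 0.02 m/s and contact force between key and the fingers below 0.05 N), for 0.2 s.
At the end, for the whole second after the job is handed in: Key upright (0.06 rad) on the empty lane's floor (height within 4 mm), along the lane (0.2 rad), centred within 13 mm lengthwise and 8 mm across, at rest, let go; board halves and spare keys within 15 mm, sauce bottle within 30 mm of their starts (x of key_center in the frame of lane between -0.013 and 0.013 m and y of key_center in the frame of lane between -0.008 and 0.008 m and z of key_center in the frame of lane between 0.029 and 0.037 m and angle between the x axis of key_center and the x axis of lane, either way round below 0.2 rad and angle between key_center's own z axis and vertical below 0.06 rad and linear speed of key below 0.02 m/s and contact force between key and the fingers below 0.05 N and distance of each of board_near_seam, board_far_seam, spare_a_center, spare_b_center from where it was at the start of the episode below 0.015 m and distance of sauce_bottle from where it was at the start of the episode below 0.03 m); the robot touches nothing.
It fails at once if a board half is dragged or lifted more than 15 mm (distance of any of board_near_seam, board_far_seam from where it was at the start of the episode above 0.015 m).
It fails at once if a spare key is moved more than 15 mm (distance of any of spare_a_center, spare_b_center from where it was at the start of the episode above 0.015 m).
It fails at once if the sauce bottle is moved more than 30 mm (distance of sauce_bottle from where it was at the start of the episode above 0.03 m).
It fails at once if the key is tipped by more than 0.6 rad (angle between key_center's own z axis and vertical above 0.6 rad).
It fails at once if the key is dropped: faster than 0.45 m/s with its centre less than 75 mm above the counter (linear speed of key above 0.45 m/s and height (world z) of key_center below 0.075 m).
It also fails if it takes over 64 s, if anything falls off the work surface, if the arm or the gripper's body presses on something with over 40 N, if the wrist force passes 120 N, or if a joint passes its speed limit or range.

## Robot

A 6-joint arm with a two-finger parallel gripper is mounted at the origin on the work surface. World frame = base frame: x ahead of the robot, y to its left, z up, the work surface at z = 0. Lengths are in m, angles in rad, forces in N, time in s.
With the tool pointing down it reaches from about 0.375 to 0.9 m from the base axis. Payload 3.1 kg.
Tool frame: the origin (TCP) lies at the very end of the fingers, on their centre line; the grasp point (between the pads) lies 19 mm behind it (manip.hold_point_z is the distance from the TCP to the grasp point, in m); y points along the fingers, z is the direction in which the jaws open and shut, and the axes are right-handed (so a half turn about y gives the same grasp; the last joint's range is limited). The gripper opens to 85 mm and grips with 20 to 120 N. Pads are 22 mm wide; open, the fingers measure 114 mm over their backs; the gripper's body (76 mm by 85 mm) begins 54 mm behind the grasp point. The pads swing forward as they close: fully open they stand 13 mm farther back than shut.
Start: joints at [-1.47, 0.527, 1.433, -0, 1.181, -0.178], TCP at [0.172, -0.601, 0.199] pointing down, gripper open.
Joint ranges: [-3.08, 3.08], [-0.75, 2.2], [0.22, 2.44], [-1.43, 4.57], [0, 2.65], [-2.85, 2.85]. Speed limits (rad/s): [2.79, 2.79, 3.14, 3.14, 3.14, 3.14].

## Interface

Orientations are given as a unit quaternion [x, y, z, w].
In Python, from station import manip, eyes, workorder gives the robot as it stands. The module is installed in compiled form; this text tells all that it offers.
- The arm moves only by the shell command python3 -m jog 'ROWS' [OPENING] [FORCE]. ROWS is JSON, a list of rows, each a list of 2 entries, a list of its own where there are three numbers: the shift along the tool's x, y, z in cm, then the turn about the tool's y in rad. A call has 1 to 20 rows; each row is the pose to reach, as a shift and turn from the pose commanded when the call began, along the tool's axes at that moment; what a row does not reach only later rows make up. A row lasts 1/12 s, in which the tool goes at most 41.7 mm and 7.16 degrees, less where a joint would pass 70% of its speed; a pose out of reach is approached as far as the arm can. A call with a gripper value outside its range is refused whole. OPENING is the finger opening in cm, from 0 to 8.54, set as the call begins (- or left out, the last holds). The fingers move at their own pace and stop on an object; FORCE is the grip in N (left out, the last holds). Time passes only in rows, so rows that repeat a pose let the fingers close. It gives the time, the measured TCP pose, the force and the opening at its end, in the units of the state.
- manip.sense(): the state, without advancing time (a new reading comes with each control period).
- eyes.snapshot(name): name is "side" or "top"; returns a dict with "frame" (480x640x3 uint8, red, green, blue), "vfov" (degrees; the focal length in pixels is half the picture's height over the tangent of half this angle, whatever the lens; pixels are square), "cx", "cy" (the principal point, pixels), "rvec" (rotation vector, rad) and "tvec" (3), from world to camera coordinates, as OpenCV has them. Camera axes: x right, y down, z forward; pixel columns grow to the right and rows downward; lengths in m; the calibration is good to about 2 mm. A picture is of the moment at which its call begins. There is no depth.
- workorder.sign_off(): hands the job in, once; it reports no verdict.
The state is a dict: "t": time; "q": joint angles; "qd": joint speeds; "tau": joint torques, N m; "tcp_pos": TCP position; "tool_rot": TCP orientation; "force": force on the tool from outside, world axes, zero at the start; "ft_torque": the same for the moment, N m; "finger_gap": opening from 0.0 (shut) to 1.0 (fully open).
Only numpy, scipy, OpenCV 4.12 (cv2) and the standard library are available. Lean on these libraries where they do the work, as an engineer would, in place of code of your own. Each camera call takes 0.05 s, during which the arm holds its last target. There are 200 camera calls.

## Working session

There is one attempt and no reset: what is moved stays moved. The work goes in short steps, Python scripts to look and compute and a shell command to move; the robot and the scene stay as the last step left them, time stands still between calls to the robot, and variables do not carry over. Pictures are saved under pics/ and viewed, about 8 in all and at most 12, crops included, and the job is handed in when it is done.

```bash
mkdir -p pics
cat > h.py <<'E'
import numpy as np, cv2
from station import manip, eyes, workorder
def snap(n,f=None):
    s=eyes.snapshot(n)
    if f: cv2.imwrite('pics/'+f,s['frame'][:,:,::-1])
    R=cv2.Rodrigues(np.array(s['rvec'],float))[0]; t=np.array(s['tvec'],float).ravel()
    fl=240/np.tan(np.radians(s['vfov'])/2)
    return s['frame'],(R,t,fl,s['cx'],s['cy'])
def ray(c,u,v,z):
    R,t,f,cx,cy=c; o=-R.T@t; d=R.T@np.array([(u-cx)/f,(v-cy)/f,1]); return o+d*(z-o[2])/d[2]
def proj(c,p):
    R,t,f,cx,cy=c; q=R@np.array(p,float)+t; return np.array([f*q[0]/q[2]+cx,f*q[1]/q[2]+cy])
E
python3 - <<'E'
from h import *
for n in('top','side'):
    im,c=snap(n,n+'0.png'); print(n,c[2:],'cam',-c[0].T@c[1])
print(manip.sense(),manip.hold_point_z)
E
```

```text
top (np.float64(466.3135757426949), 320.3865010596465, 241.27187910635723) cam [0.39499268 0.01405905 1.02211992]
side (np.float64(540.2020775701806), 319.4365614075254, 240.39848948156674) cam [0.45650622 0.66333996 0.73387297]
{'t': 0.1, 'q': array([-1.47053359e+00,  5.28368201e-01,  1.43378606e+00, -2.10442138e-05,
        1.18139428e+00, -1.78492306e-01]), 'qd': array([ 5.82968367e-04, -1.89853917e-03, -2.50704797e-03,  7.68081735e-05,
        1.86442912e-03,  2.89356458e-04]), 'tau': array([-4.56918688e-04, -4.43306673e+01, -1.78585625e+01, -1.52722600e-04,
        3.89353590e-03,  1.16652629e-05]), 'tcp_pos': array([ 0.17192878, -0.60014824,  0.19813082]), 'tool_rot': array([-0.0982186 ,  0.70094025, -0.69955775,  0.09825893]), 'force': array([-0.63896572, -0.02642464,  1.47189095]), 'ft_torque': array([-0.04235122, -0.00076907, -0.03106251]), 'finger_gap': 1.0017711092608583} 0.0187
```

View pics/top0.png

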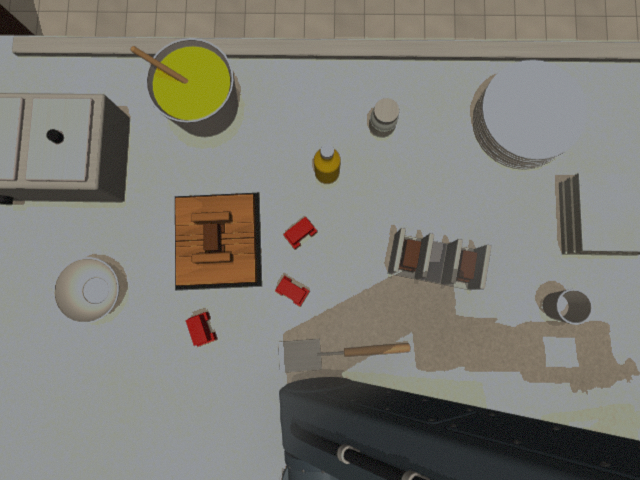

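View pics/side0.png

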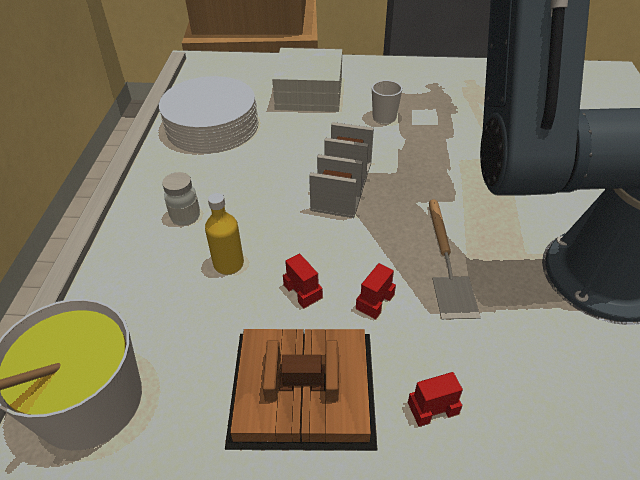

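Run:
```python
from h import *
a=cv2.imread('pics/top0.png'); b=cv2.imread('pics/side0.png')
def cr(i,x,y,w,h,k): return cv2.resize(i[y:y+h,x:x+w],(w*k,h*k),interpolation=cv2.INTER_CUBIC)
o=np.zeros((600,800,3),np.uint8)
o[:300,:300]=cr(a,165,187,100,100,3)
o[:300,300:780]=cr(a,378,212,120,75,4)
o[300:600,:480]=cr(b,230,322,160,100,3)
o[300:600,480:780]=cr(b,300,120,100,100,3)
cv2.imwrite('pics/c1.png',o)
im,c=snap('top')
hsv=cv2.cvtColor(im,cv2.COLOR_RGB2HSV)
for u,v in((190,225),(211,237),(205,237),(211,216),(211,258),(235,270)): print(u,v,im[v,u],hsv[v,u])
m=cv2.inRange(hsv,(5,90,60),(20,255,255)); m[:, :165]=0; m[:,270:]=0; m[:185]=0; m[300:]=0
cs=max(cv2.findContours(m,0,2)[0],key=cv2.contourArea)
P=np.array([ray(c,*p[0],0.031)[:2] for p in cs],np.float32)
r=cv2.minAreaRect(P); print('board',r)
```

```text
190 225 [141  92  47] [ 14 170 141]
211 237 [82 47 29] [ 10 165  82]
205 237 [81 48 27] [ 12 170  81]
211 216 [134  85  45] [ 13 169 134]
211 258 [136  86  44] [ 14 173 136]
235 270 [147  93  50] [ 13 168 147]
board ((0.5181007385253906, 0.25535163283348083), (0.19182759523391724, 0.17087572813034058), 3.6022284030914307)
```

View pics/c1.png

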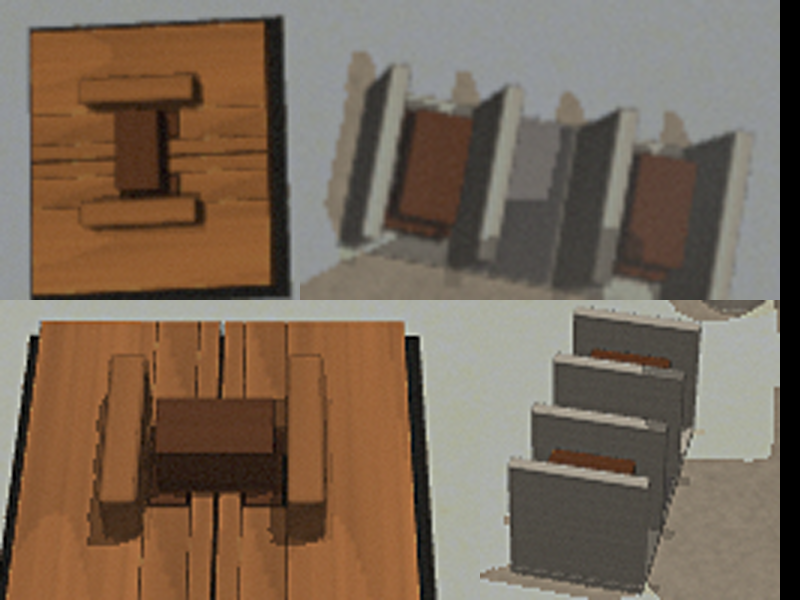

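Run:
```python
from h import *
im,c=snap('top'); _,s=snap('side')
T=lambda u,v,z,ox,oy,k,px,py: ray(c,px+(u-ox+.5)/k-.5,py+(v-oy+.5)/k-.5,z)
S=lambda u,v,z,ox,oy,k,px,py: ray(s,px+(u-ox+.5)/k-.5,py+(v-oy+.5)/k-.5,z)
def seg(n,a,b):
    d=a-b; print(n,'mid',((a+b)/2)[:2].round(4),'len',np.hypot(*d[:2]).round(4),'dir',np.degrees(np.arctan2(d[1],d[0])).round(1))
for n,a,b in(('w1',(400,65),(373,242)),('w2',(513,86),(489,264)),('w3',(628,110),(604,284))):
    seg('top '+n,T(*a,.092,300,0,4,378,212),T(*b,.092,300,0,4,378,212))
for n,a,b in(('w1',(510,463),(648,483)),('w2',(533,409),(665,428)),('w3',(555,359),(684,375)),('w4',(574,314),(700,328))):
    seg('side '+n,S(*a,.092,480,300,3,300,120),S(*b,.092,480,300,3,300,120))
k=[T(*p,.069,0,0,3,165,187)[:2] for p in((115,108),(163,110),(163,191),(117,190))]
print(np.mean(k,0),cv2.minAreaRect(np.array(k,np.float32)))
k=[S(*p,.069,0,300,3,230,322)[:2] for p in((157,399),(272,399),(275,457),(156,455))]
print(np.mean(k,0),cv2.minAreaRect(np.array(k,np.float32)))
# red objects
h=cv2.cvtColor(im,cv2.COLOR_RGB2HSV); m=cv2.inRange(h,(0,150,90),(6,255,255))
for q in cv2.findContours(m,0,2)[0]:
    if cv2.contourArea(q)>100:
        P=np.array([ray(c,*p[0],.05)[:2] for p in q]);print('red',P.min(0),P.max(0))
```

```text
top w1 mid [ 0.4936 -0.1309] len 0.0903 dir -8.8
top w2 mid [ 0.4837 -0.1879] len 0.0903 dir -8.2
top w3 mid [ 0.4736 -0.2449] len 0.0881 dir -8.8
side w1 mid [ 0.4953 -0.1253] len 0.0882 dir -9.5
side w2 mid [ 0.4854 -0.1815] len 0.0875 dir -10.0
side w3 mid [ 0.4742 -0.2388] len 0.0881 dir -8.7
side w4 mid [ 0.464  -0.2936] len 0.0887 dir -7.9
[0.51762634 0.25351999] ((0.5178033113479614, 0.2539321482181549), (0.05866316705942154, 0.03328954428434372), 2.4892544746398926)
[0.51792661 0.26156378] ((0.5178184509277344, 0.26181042194366455), (0.05621740221977234, 0.030976707115769386), 3.6925270557403564)
red [0.29533729 0.24279705] [0.36252976 0.30249224]
red [0.38021355 0.05166622] [0.43956352 0.11826487]
red [0.49850674 0.03739596] [0.56478146 0.10468856]
```

```bash
cat >> h.py <<'E'
from scipy.spatial.transform import Rotation as Ro
def go(p,yaw):
    "shift (cm, tool axes) and turn about tool y to reach TCP p with jaw axis at world angle yaw (deg, mod 180)"
    s=manip.sense(); M=Ro.from_quat(s['tool_rot']).as_matrix()
    cur=np.degrees(np.arctan2(M[1,2],M[0,2])); d=(yaw-cur+90)%180-90
    print('t',round(s['t'],2),'tcp',s['tcp_pos'].round(4),'jaw',cur.round(1),'tooly',M[:,1].round(3),'q6',s['q'][5].round(2),'gap',round(s['finger_gap'],3),'F',s['force'].round(1))
    print('shift cm',(M.T@(np.array(p)-s['tcp_pos'])*100).round(2),'turn',np.radians(-d).round(3), 'q6 after ~',d)
E
python3 -c "
from h import *
go([.45,-.3,.2],93.3); go([.5178,.257,.2],93.3)"
```

```text
t 0.25 tcp [ 0.172  -0.6005  0.1985] jaw -74.0 tooly [-0.     0.001 -1.   ] q6 -0.18 gap 0.997 F [-1.1 -0.6  0.7]
shift cm [-35.    -0.12 -21.23] turn 0.221 q6 after ~ -12.67624398757988
t 0.25 tcp [ 0.172  -0.6005  0.1985] jaw -74.0 tooly [-0.     0.001 -1.   ] q6 -0.18 gap 0.997 F [-1.1 -0.6  0.7]
shift cm [-5.685e+01 -6.000e-02 -7.292e+01] turn 0.221 q6 after ~ -12.67624398757988
```

```bash
python3 -m jog '[[[-35,0,-21.2],0],[[-35,0,-21.2],0],[[-35,0,-21.2],0],[[-35,0,-21.2],0],[[-35,0,-21.2],0],[[-35,0,-21.2],0],[[-35,0,-21.2],0],[[-35,0,-21.2],0],[[-35,0,-21.2],0],[[-35,0,-21.2],0],[[-35,0,-21.2],0]]' 7 60; python3 -c "
from h import *
go([.5178,.257,.2],93.3)"
```

```text
t: 1.17
tcp_pos: [0.4534, -0.2955, 0.1991]
tool_rot: [-0.1, 0.701, -0.699, 0.101]
force: [0.1, -0.6, 0.2]
finger_gap: 0.821
t 1.17 tcp [ 0.4534 -0.2955  0.1991] jaw -73.7 tooly [ 0.002  0.002 -1.   ] q6 0.5 gap 0.821 F [ 0.1 -0.6  0.2]
shift cm [-2.171e+01  5.000e-02 -5.121e+01] turn 0.227 q6 after ~ -13.029994776512297
```

```bash
python3 -m jog '[[[-21.7,0,-51.2],0.1],[[-21.7,0,-51.2],0.22],[[-21.7,0,-51.2],0.22],[[-21.7,0,-51.2],0.22],[[-21.7,0,-51.2],0.22],[[-21.7,0,-51.2],0.22],[[-21.7,0,-51.2],0.22],[[-21.7,0,-51.2],0.22],[[-21.7,0,-51.2],0.22],[[-21.7,0,-51.2],0.22],[[-21.7,0,-51.2],0.22],[[-21.7,0,-51.2],0.22],[[-21.7,0,-51.2],0.22],[[-21.7,0,-51.2],0.22],[[-21.7,0,-51.2],0.22],[[-21.7,0,-51.2],0.22],[[-21.7,0,-51.2],0.22],[[-21.7,0,-51.2],0.22]]'; python3 -c "
from h import *
go([.5178,.257,.11],93.3)"
```

```text
t: 2.67
tcp_pos: [0.5178, 0.2496, 0.1989]
tool_rot: [0.02, -0.707, 0.707, -0.02]
force: [-0.4, -0.1, 0.0]
finger_gap: 0.82
t 2.67 tcp [0.5178 0.2496 0.1989] jaw -86.7 tooly [-0.001 -0.001 -1.   ] q6 1.77 gap 0.82 F [-0.4 -0.1  0. ]
shift cm [-0.05  8.89 -0.74] turn -0.001 q6 after ~ 0.03385694542339479
```

```bash
python3 -m jog '[[[0,4,-0.4],0],[[0,8,-0.7],0],[[0,11,-0.7],0],[[0,11.4,-0.7],0],[[0,11.4,-0.7],0],[[0,11.4,-0.7],0]]' 7
python3 - <<'E'
from h import *
im,s=snap('side'); t=manip.sense(); p=t['tcp_pos']; print(p)
x=im[240:440,210:410,::-1].copy(); x=cv2.resize(x,(800,800),interpolation=cv2.INTER_CUBIC)[:600]
M=Ro.from_quat(t['tool_rot']).as_matrix()
for q,col in((p,(0,255,0)),(p+M[:,2]*.035,(255,0,0)),(p-M[:,2]*.035,(255,0,255))):
    u=(proj(s,q)-[210,240]+.5)*4; cv2.circle(x,tuple(int(a) for a in u),4,col,-1)
cv2.imwrite('pics/s1.png',x)
E
```

```text
t: 3.17
tcp_pos: [0.5187, 0.2576, 0.0862]
tool_rot: [-0.02, 0.707, -0.707, 0.021]
force: [0.9, -0.2, 0.5]
finger_gap: 0.817
[0.51937219 0.25801574 0.08696917]
```

View pics/s1.png

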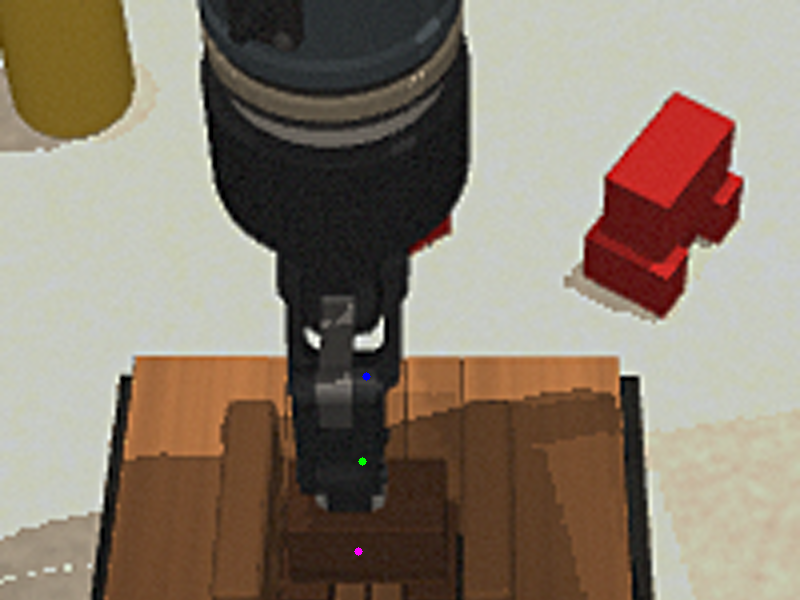

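Run:
```python
from h import *
_,s=snap('side'); 
f=lambda p:((proj(s,p)-[210,240]+.5)*4).round(0)
for y in(.288,.293,.298):
  for z in(.087,.097,.107): print(y,z,f([.5178,y,z]))
for p in((.546,.272,.069),(.49,.272,.069),(.546,.242,.069)):print(p,f(p))
_,c=snap('top','top2.png'); print(proj(c,[.519,.258,.2]))
```

```text
0.288 0.087 [358. 538.]
0.288 0.097 [357. 523.]
0.288 0.107 [356. 507.]
0.293 0.087 [357. 551.]
0.293 0.097 [356. 536.]
0.293 0.107 [355. 520.]
0.298 0.087 [355. 565.]
0.298 0.097 [354. 549.]
0.298 0.107 [353. 534.]
(0.546, 0.272, 0.069) [284. 520.]
(0.49, 0.272, 0.069) [444. 529.]
(0.546, 0.242, 0.069) [294. 446.]
[190.80272357 226.11728595]
```

View pics/top2.png

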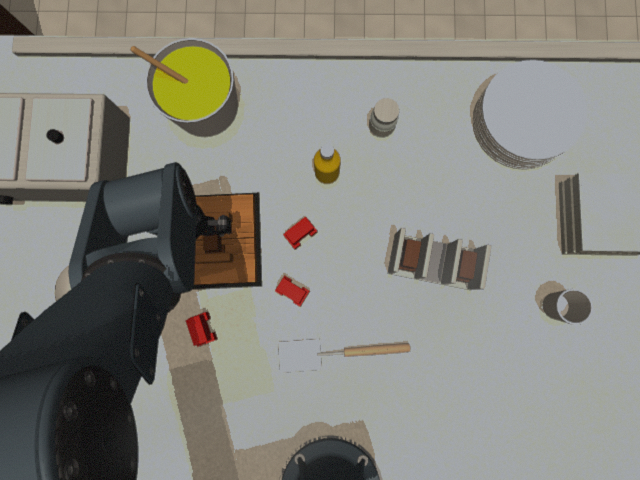

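```bash
python3 -m jog '[[[0,-2,0],0],[[0,-2,0],0],[[0,-2,0],0],[[0,-2,0],0],[[0,-2,0],0],[[0,-2,0],0],[[0,-2,0],0],[[0,-2,0],0],[[0,-2,0],0],[[0,-2,0],0],[[0,-2,0],0],[[0,-2,0],0]]' 0 20
python3 - <<'E'
from h import *
im,s=snap('side'); ti,c=snap('top'); t=manip.sense(); p=t['tcp_pos']; print(p,t['finger_gap'])
def mk(im,s,ox,oy,k,w,h):
    x=cv2.resize(im[oy:oy+h,ox:ox+w,::-1],(w*k,h*k),interpolation=cv2.INTER_CUBIC)
    for z,col in((0,(0,255,0)),(.02,(255,255,0)),(.054+.019,(255,0,255))):
        u=(proj(s,p+[0,0,z])-[ox,oy]+.5)*k; cv2.circle(x,tuple(int(a) for a in u),2,col,-1); print(u)
    return x
o=np.zeros((600,800,3),np.uint8)
o[:600,:480]=mk(im,s,240,260,4,120,150); o[:320,480:]=mk(ti,c,170,200,4,80,80)
cv2.imwrite('pics/s2.png',o)
E
```

```text
t: 4.32
tcp_pos: [0.5175, 0.2582, 0.1049]
tool_rot: [0.021, -0.707, 0.707, -0.021]
force: [-0.0, 0.5, 0.5]
finger_gap: 0.001
[0.51748007 0.25822549 0.10500595] -0.002371910218910773
[245.81872863 353.20904787]
[243.70292637 319.95402369]
[237.66696497 225.08407938]
[139.53674737 138.78277149]
[128.90561475 133.18467729]
[ 98.34867112 117.09413876]
```

View pics/s2.png

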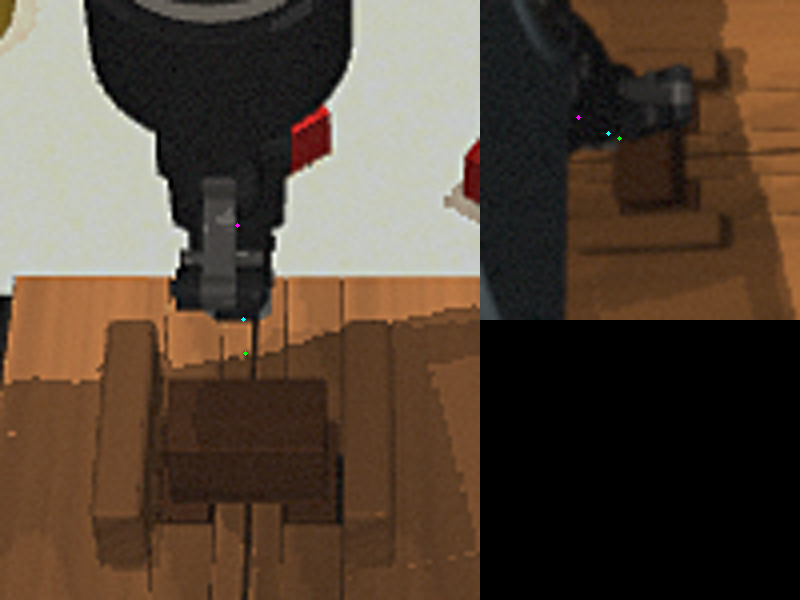

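```bash
python3 -m jog '[[[0,1,0],0],[[0,2,0],0],[[0,2.8,0],0],[[0,2.8,0],0],[[0,2.8,0],0]]'
python3 - <<'E'
from h import *
im,s=snap('side'); ti,c=snap('top'); t=manip.sense(); p=t['tcp_pos']; print(p,t['force'])
def mk(im,s,ox,oy,k,w,h):
    x=cv2.resize(im[oy:oy+h,ox:ox+w,::-1],(w*k,h*k),interpolation=cv2.INTER_CUBIC)
    x=(255*(x/255.)**.5).astype(np.uint8)
    u=(proj(s,p)-[ox,oy]+.5)*k; cv2.circle(x,tuple(int(a) for a in u),2,(0,255,0),-1); print(u)
    return x
o=np.zeros((600,800,3),np.uint8)
o[:600,:400]=mk(im,s,255,320,5,80,120); o[:400,400:]=mk(ti,c,180,205,8,50,50)
cv2.imwrite('pics/s3.png',o)
E
```

```text
t: 4.83
tcp_pos: [0.5166, 0.258, 0.0758]
tool_rot: [0.022, -0.707, 0.707, -0.02]
force: [0.9, -0.5, -0.1]
finger_gap: 0.002
[0.51754444 0.25825595 0.07682225] [ 0.64783372 -0.4603439  -0.28837685]
[235.59092819 197.49579247]
[227.43106539 252.30353264]
```

View pics/s3.png

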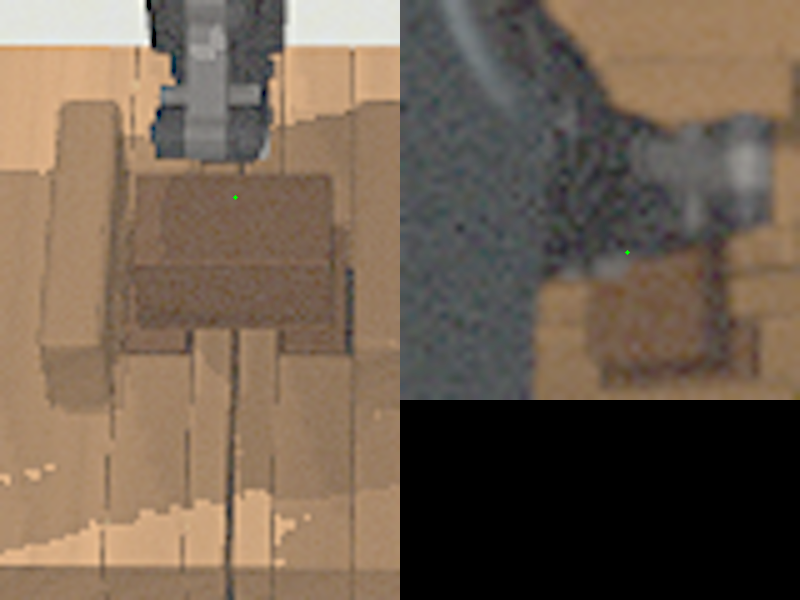

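```bash
python3 -m jog '[[[0,0.4,0],0],[[0,0.8,0],0],[[0,0.8,0],0],[[0,0.8,0],0]]'; python3 -m jog '[[[0,0.3,0],0],[[0,0.6,0],0],[[0,0.6,0],0],[[0,0.6,0],0]]'
```

```text
t: 5.27
tcp_pos: [0.5173, 0.2582, 0.0688]
tool_rot: [0.021, -0.707, 0.707, -0.021]
force: [0.7, 0.4, 0.4]
finger_gap: -0.004
t: 5.6
tcp_pos: [0.5173, 0.2582, 0.0627]
tool_rot: [0.021, -0.707, 0.707, -0.021]
force: [0.9, -0.8, 0.4]
finger_gap: -0.005
```

```bash
for i in 1 2; do python3 -m jog '[[[0,0.2,0],0],[[0,0.4,0],0],[[0,0.4,0],0]]' | grep -E 'tcp_pos|force'; done;  python3 - <<'E'
from h import *
im,s=snap('side'); ti,c=snap('top'); t=manip.sense(); p=t['tcp_pos']; print(p,t['force'])
def mk(im,s,ox,oy,k,w,h):
    x=cv2.resize(im[oy:oy+h,ox:ox+w,::-1],(w*k,h*k),interpolation=cv2.INTER_CUBIC)
    x=(255*(x/255.)**.5).astype(np.uint8)
    u=(proj(s,p)-[ox,oy]+.5)*k; cv2.circle(x,tuple(int(a) for a in u),2,(0,255,0),-1); print(u)
    return x
o=np.zeros((600,800,3),np.uint8)
o[:600,:400]=mk(im,s,255,320,5,80,120); o[:400,400:]=mk(ti,c,180,205,8,50,50)
cv2.imwrite('pics/s4.png',o)
E
```

```text
tcp_pos: [0.5172, 0.2582, 0.0586]
force: [0.1, 0.1, 0.5]
tcp_pos: [0.5172, 0.2581, 0.0546]
force: [0.2, -0.1, -0.4]
[0.51738101 0.25822667 0.05488793] [ 1.34803245  0.29149073 -0.59041023]
[238.81428096 238.92021972]
[248.54247051 264.00062228]
```

View pics/s4.png

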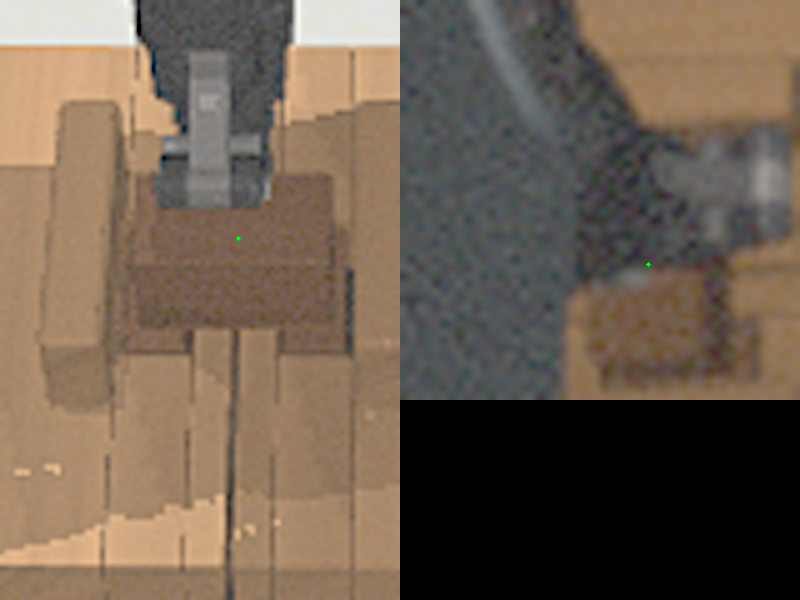

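```bash
for i in 1 2 3; do python3 -m jog '[[[0,0.2,0],0],[[0,0.2,0],0],[[0,0.2,0],0]]' | grep -E 'tcp_pos|force'; done
```

```text
tcp_pos: [0.5174, 0.2582, 0.0529]
force: [0.6, -0.4, 0.5]
tcp_pos: [0.5174, 0.2582, 0.0509]
force: [0.3, -0.6, 0.3]
tcp_pos: [0.5174, 0.2582, 0.0489]
force: [-0.6, -0.5, -0.5]
```

```bash
for i in 1 2 3 ; do python3 -m jog '[[[0,0.2,0],0],[[0,0.2,0],0],[[0,0.2,0],0]]' | grep -E 'tcp_pos|force'; done
python3 - <<'E'
from h import *
im,s=snap('side','s5.png'); ti,c=snap('top','t5.png')
p=manip.sense()['tcp_pos']; print(proj(s,p),proj(c,p))
g=cv2.cvtColor(im,cv2.COLOR_RGB2HSV)
for v in range(352,372): print(v,' '.join('%3d'%x for x in g[v,284:316,1]))
E
```

```text
tcp_pos: [0.5174, 0.2582, 0.0469]
force: [-0.3, -0.7, -0.3]
tcp_pos: [0.5174, 0.2582, 0.0449]
force: [-0.3, 0.0, -0.2]
tcp_pos: [0.5174, 0.2582, 0.0429]
force: [0.4, 0.9, 0.3]
[302.47784011 371.65147355] [211.94291063 238.18384362]
352 152 159 157 156  92  44  78  13  12  12  17  10  14   7  24  21  16  27  19  25  32  19  29  20  17 142 155 155 172 157 146 148
353 157 155 157 160  33  10  22  13  21  11  11  10  14   7  15  15  16  20  20  16  20  19  22  10  44 130 142 131 144 151 142 155
354 141 154 155 170  10   6  19  10  22  17  14  18  11  15  18  21   8   8  22  10  21  13  13  33  15 118 160 143 155 151 148 154
355 150 166 138 168   0  17  20  23  19   7  18  11  15  15  14  11  12  19  36  17  22  14  26  40   8 139 143 161 132 132 153 161
356 175 146 143 176 121  36  64  71 153  21  14   7  11   7  14  18  16  36  45  36  20  21  35  38  81  58 132 110 156 157 161 146
357 164 149 130  26  59   0  17  43  33   8  14  22  14  14  14  14  20  46  36  26  24  49  61  31  27  55 160 138 144 145 146 127
358 147 156 157  50  16  51  25  17  27  26  22  22  18  22  24  15  23  16 
[... 1071 characters left out ...]
  26 123 149 131 113 119 156 145 154 157
367 156 176 166 127 166 163 147 162 137 154 160 171 147 167 177 170 156 154 170 156 137 162 154 138 140 154 149 143 113 127 138 157
368 139 132 145 166 141 157 130 132 160 155 160 150 152 130 157 146 146 127 132 171 162 147 149 143 145 176 167 142 173 157 195 136
369 158 165 138 119 146 130 150 125 138 143 138 156 147 150 193 153 155 136 154 151 138 132 149 152 132 160 136 134 165 149 138 154
370 140 144 121 158 143 117 138 162 136 148 123 136 148 141 123 132 153 143 149 128 139 161 162 163 145 155 121 162 139 137 136 134
371 141 151 150 146 140 149 134 167 154 149 145 164 145 125 141 134 143 138 149 130 173 136 159 157 125 148 134 145 167 128 167 152
```

```bash
for i in 1 2 3 4; do python3 -m jog '[[[0,0.15,0],0],[[0,0.15,0],0],[[0,0.15,0],0]]' | grep -E 'tcp_pos|force'; done
python3 - <<'E'
from h import *
im,s=snap('side'); p=manip.sense()['tcp_pos']; print(p,proj(s,p))
g=cv2.cvtColor(im,cv2.COLOR_RGB2HSV)
for v in range(362,374): print(v,' '.join('%3d'%x for x in g[v,284:316,1]))
E
```

```text
tcp_pos: [0.5174, 0.2582, 0.0414]
force: [0.4, -0.5, -0.6]
tcp_pos: [0.5174, 0.2582, 0.0399]
force: [-0.0, 0.3, 0.1]
tcp_pos: [0.5174, 0.2582, 0.0384]
force: [-0.1, 0.4, 0.1]
tcp_pos: [0.5174, 0.2582, 0.0369]
force: [-0.2, 0.9, -0.3]
[0.51740095 0.25822364 0.03697445] [302.66365042 373.81045454]
362 136 159  77  47  16  15  35  28  16  17  19   9  18  27  27  25  23   8  17  27  16  44  54  31  12 132 147 128 134 156 179 183
363 123 198  19  43  39  15  29  18  14  16  15  23  21   8  16  20  26  13  39  23  13  21  33  13   5 119 149 161 143 176 158 127
364 149 132  24  11  25  19  13  41  13  17  17  14  18  27  11  15  27   6   8  25  26  18  24  24  10 108 166 153 153 125 123 143
365 166 132  79  25  13  34  14  13  13  22   7  26  15  18  18  14  21  11  34  14  13  35  34  16  23 113 156 151 153 140 146 160
366 134 167 146  21  26   0  16  15  32  21  23  18  19  22  17  22  24   9   9  17  14   9  58  20  56 166 118 140 145 196 125 157
367 156 153 136  14  44  15  26  18  16  24  17   9  23  17   5  17  16   0   7  14   8   7  29 109 158 151 177 141 163 158 140 143
368 139 146 136  68  51  47  40  23  67  21  19   5   5  10   9   5  20   0  34  26  25  26   0  40 162 143 156 162 178 146 146 127
369 133 136 157 137 109 107 110  93 111 101 115 112 122 102  96  97 108  57  94 113  77  38  42 113 159 132 147 146 148 167 175 149
370 140 130 158 132 156 142 145 155 134 146 164 158 134 141 190 149 143 138 155 162 163 157 158 160 138 123 156 147 130 145 155 155
371 153 132 140 140 138 138 163 130 145 143 147 143 155 132 134 140 134 136 143 151 143 149 132 145 117 140 164 147 132 121 138 161
372 148 161 143 158 146 147 153 128 138 133 155 157 143 132 133 146 155 155 167 147 154 141 166 143 171 148 141 152 164 139 162 150
373 141 130 128 157 123 135 113 179 149 150 135 168 130 161 173 158 114 128 137 194 137 135 113 147 150 140 137 151 137 152 105 157
```

Run:
```python
from h import *
im,s=snap('side'); ti,c=snap('top'); t=manip.sense(); p=t['tcp_pos']
def mk(im,s,ox,oy,k,w,h):
    x=cv2.resize(im[oy:oy+h,ox:ox+w,::-1],(w*k,h*k),interpolation=cv2.INTER_CUBIC)
    x=(255*(x/255.)**.4).astype(np.uint8)
    for z in(0,.02,.04,.073,.12):
        u=(proj(s,p+[0,0,z])-[ox,oy]+.5)*k; cv2.circle(x,tuple(int(a) for a in u),3,(0,255,0),-1); print(u)
    return x
o=np.zeros((600,800,3),np.uint8)
o[:600,:400]=mk(im,s,245,290,4,100,150); o[:600,400:]=mk(ti,c,150,190,5,80,120)
cv2.imwrite('pics/s6.png',o)
```

```text
[232.43133276 337.1870213 ]
[230.57242649 307.97057905]
[228.6430336  277.64629819]
[225.29442563 225.01620458]
[220.1338341  143.90715337]
[315.64787456 245.18171699]
[304.116163  239.1092811]
[292.10571265 232.78474815]
[271.1597159 221.7548831]
[238.62628955 204.62324183]
```

View pics/s6.png

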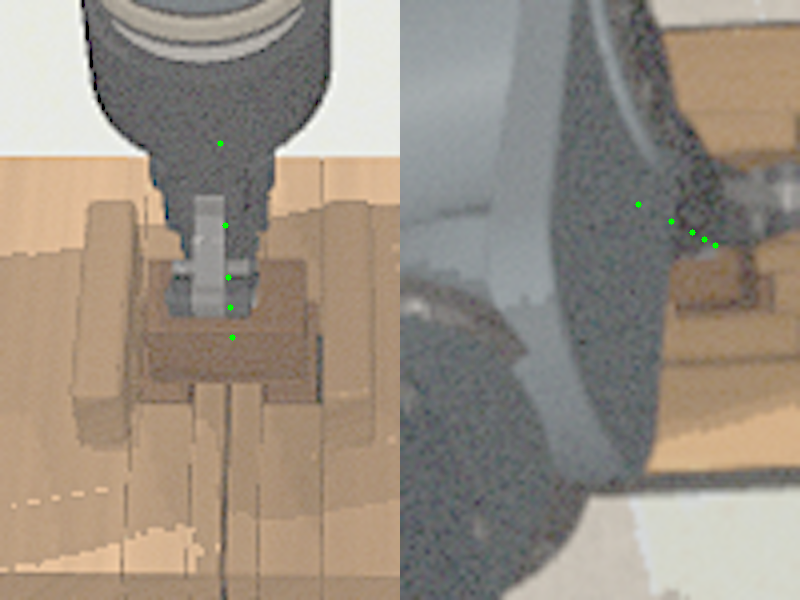

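```bash
for i in 1 2 3 4 5; do python3 -m jog '[[[0,0.15,0],0],[[0,0.15,0],0],[[0,0.15,0],0]]' | grep -E 'tcp_pos|force'; done
```

```text
tcp_pos: [0.5176, 0.2583, 0.0368]
force: [-0.8, -0.7, 8.0]
tcp_pos: [0.5176, 0.2583, 0.0367]
force: [-3.9, -1.4, 16.5]
tcp_pos: [0.5177, 0.2583, 0.0367]
force: [-6.2, -2.3, 26.4]
tcp_pos: [0.5177, 0.2584, 0.0366]
force: [-8.9, -4.0, 35.8]
tcp_pos: [0.5177, 0.2584, 0.0366]
force: [-10.8, -3.5, 43.9]
```

```bash
python3 -m jog '[[[0,-2,0],0],[[0,-4,0],0],[[0,-5,0],0],[[0.6,-5,0],0],[[0.6,-5,0],0],[[0.6,-5,0],0],[[0.6,-5,0],0],[[0.6,-5,0],0],[[0.6,-5,0],0]]' 6 40
python3 - <<'E'
from h import *
s=manip.sense(); print(s['tcp_pos'],s['q'],s['force'],s['finger_gap'])
im,c=snap('top','t7.png'); im2,s2=snap('side','s7.png')
E
```

```text
t: 10.95
tcp_pos: [0.511, 0.2577, 0.0785]
tool_rot: [0.021, -0.707, 0.707, -0.02]
force: [-0.5, -0.4, -1.2]
finger_gap: 0.701
[0.51104317 0.25772547 0.07848725] [2.71908199e-01 6.23034878e-01 1.66854982e+00 2.34540447e-05
 8.51800682e-01 1.78397988e+00] [-0.47594085 -0.39024892 -1.17816373] 0.7010864704434193
```

```bash
python3 -m jog '[[[0,1.5,0],0],[[0,3,0],0],[[0,4,0],0],[[0,5,0],0],[[0,5,0],0]]'; python3 -m jog '[[[0,0.7,0],0],[[0,1.4,0],0],[[0,2.0,0],0],[[0,2.0,0],0],[[0,2.0,0],0]]'
python3 - <<'E'
from h import *
im,s=snap('side'); ti,c=snap('top')
def mk(im,ox,oy,k,w,h):
    x=cv2.resize(im[oy:oy+h,ox:ox+w,::-1],(w*k,h*k),interpolation=cv2.INTER_CUBIC)
    return (255*(x/255.)**.4).astype(np.uint8)
o=np.zeros((600,800,3),np.uint8)
o[:600,:400]=mk(im,245,290,4,100,150); o[:600,400:]=mk(ti,170,190,5,80,120)
cv2.imwrite('pics/s8.png',o)
E
```

```text
t: 11.47
tcp_pos: [0.5101, 0.2574, 0.0275]
tool_rot: [0.022, -0.706, 0.707, -0.019]
force: [-0.6, 0.3, 1.2]
finger_gap: 0.703
t: 11.88
tcp_pos: [0.5113, 0.2578, 0.0092]
tool_rot: [0.021, -0.707, 0.707, -0.021]
force: [-0.2, 0.3, -0.0]
finger_gap: 0.705
```

View pics/s8.png

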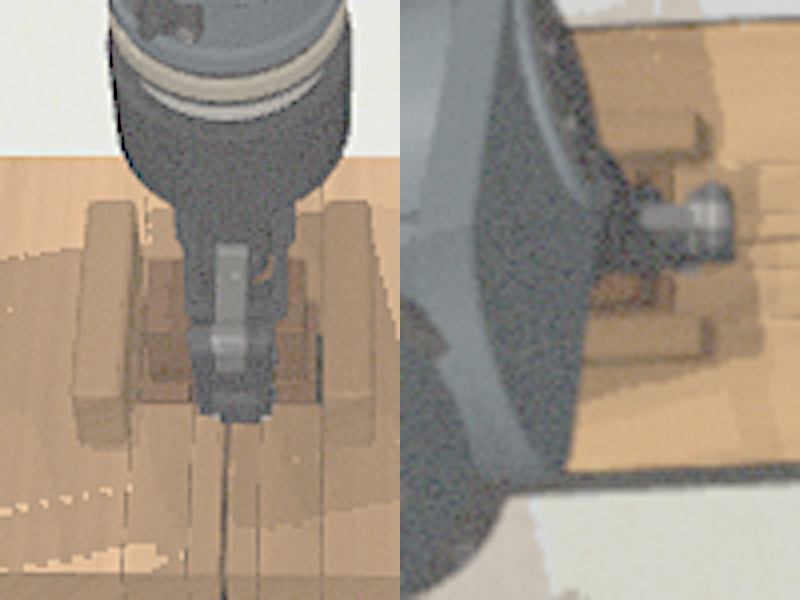

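```bash
python3 -m jog '[[[0,0,0],0],[[0,0,0],0],[[0,0,0],0],[[0,0,0],0],[[0,0,0],0],[[0,0,0],0],[[0,0,0],0],[[0,0,0],0]]' 0 30;  python3 -m jog '[[[0,0,0],0],[[0,0,0],0],[[0,0,0],0],[[0,0,0],0]]' 0 40
```

```text
t: 12.65
tcp_pos: [0.5118, 0.258, 0.0099]
tool_rot: [-0.021, 0.707, -0.707, 0.021]
force: [-0.5, 0.1, 5.1]
finger_gap: 0.346
t: 12.98
tcp_pos: [0.5118, 0.2579, 0.01]
tool_rot: [-0.021, 0.707, -0.707, 0.021]
force: [-1.0, -0.5, 5.9]
finger_gap: 0.346
```

```bash
python3 -m jog '[[[-0.02,-0.4,0],0],[[-0.03,-0.8,-0.02],0],[[-0.05,-1.2,-0.03],0],[[-0.05,-1.2,-0.03],0]]'; python3 -m jog '[[[-0.02,-0.5,0],0],[[-0.04,-1,-0.02],0],[[-0.08,-2,-0.04],0],[[-0.12,-3,-0.06],0],[[-0.2,-5,-0.1],0],[[-0.2,-5,-0.1],0],[[-0.2,-5,-0.1],0]]'
python3 - <<'E'
from h import *
im,s=snap('side'); ti,c=snap('top','t9.png')
x=cv2.resize(im[230:470,200:420,::-1],(550,600),interpolation=cv2.INTER_CUBIC)
cv2.imwrite('pics/s9.png',(255*(x/255.)**.5).astype(np.uint8))
E
```

```text
t: 13.32
tcp_pos: [0.5124, 0.2584, 0.0221]
tool_rot: [-0.02, 0.707, -0.707, 0.021]
force: [-0.1, 0.2, -0.1]
finger_gap: 0.344
t: 13.9
tcp_pos: [0.5148, 0.2597, 0.0731]
tool_rot: [-0.02, 0.707, -0.707, 0.022]
force: [-0.3, 0.7, -0.6]
finger_gap: 0.346
```

View pics/s9.png

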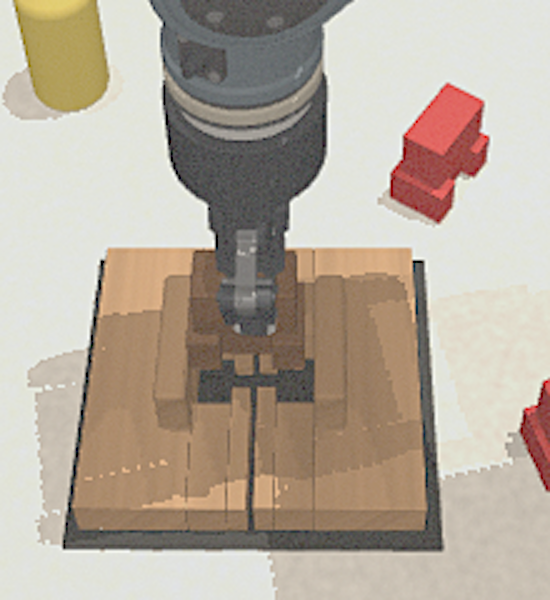

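```bash
python3 -m jog '[[[0,-1.5,0],0],[[0,-3,0],0],[[0,-3,0],0],[[0,-3,0],0]]'; python3 -c "
from h import *
go([.475,-.035,.103],-98.8)"
```

```text
t: 14.33
tcp_pos: [0.5144, 0.2594, 0.1015]
tool_rot: [-0.02, 0.707, -0.707, 0.021]
force: [-0.2, -0.3, -0.3]
finger_gap: 0.342
t 14.33 tcp [0.5144 0.2594 0.1015] jaw -86.6 tooly [ 0.001  0.    -1.   ] q6 1.79 gap 0.342 F [-0.2 -0.3 -0.3]
shift cm [ 5.66 -0.17 29.16] turn 0.212 q6 after ~ -12.164701280145053
```

```bash
python3 -m jog '[[[0.4,0,2],0],[[1,0,5],0.03],[[1.6,0,8],0.06],[[2.2,0,11],0.09],[[2.7,0,14],0.12],[[3.3,0,17],0.15],[[4,0,20],0.18],[[4.5,0,23],0.21],[[5.1,0,26],0.21],[[5.5,0,28],0.21],[[5.7,0,29.2],0.21],[[5.7,0,29.2],0.21],[[5.7,0,29.2],0.21],[[5.7,0,29.2],0.21]]'
python3 - <<'E'
from h import *
go([.475,-.035,.103],-98.8)
for n in('side','top'):
    im,c=snap(n,n+'10.png'); h=cv2.cvtColor(im,cv2.COLOR_RGB2HSV)
    m=cv2.inRange(h,(5,120,30),(18,255,120))
    for q in cv2.findContours(m,0,2)[0]:
        if cv2.contourArea(q)>60: print(n,cv2.contourArea(q),cv2.boundingRect(q))
    print(proj(c,[.481,-.035,.162]),proj(c,[.481,-.035,.096]))
E
```

```text
t: 15.5
tcp_pos: [0.4736, -0.0347, 0.1009]
tool_rot: [0.053, 0.705, -0.705, -0.054]
force: [0.1, -0.0, -1.5]
finger_gap: 0.344
t 15.5 tcp [ 0.4736 -0.0347  0.1009] jaw -98.7 tooly [-0.001  0.001 -1.   ] q6 1.41 gap 0.344 F [ 0.1 -0.  -1.5]
shift cm [-0.14 -0.21  0.  ] turn 0.002 q6 after ~ -0.1398254109429189
side 527.5 (229, 414, 71, 28)
side 145.0 (0, 367, 60, 22)
side 3119.0 (301, 329, 70, 113)
side 1303.0 (258, 329, 45, 75)
side 825.5 (319, 170, 40, 49)
side 856.0 (182, 41, 122, 11)
side 4233.0 (184, 0, 122, 38)
[338.40162291 179.18233628] [337.85975723 208.59590458]
top 68.0 (414, 242, 7, 26)
top 2314.5 (176, 194, 81, 90)
top 337.0 (0, 6, 32, 28)
[353.26049971 251.924415  ] [351.34128152 255.19189302]
```

```bash
python3 -m jog '[[[0,2,0],0],[[0,4,0],0],[[0,6,0],0],[[0,7,0],0],[[0,7.6,0],0],[[0,7.6,0],0],[[0,7.6,0],0]]'; for i in 1 2 3; do python3 -m jog '[[[0,0.15,0],0],[[0,0.3,0],0],[[0,0.3,0],0]]'| grep -E 'tcp_pos|force'; done
```

```text
t: 16.18
tcp_pos: [0.4743, -0.0349, 0.0255]
tool_rot: [0.053, 0.705, -0.705, -0.053]
force: [-0.3, 0.6, -0.3]
finger_gap: 0.342
tcp_pos: [0.4745, -0.0356, 0.023]
force: [0.4, -0.2, -1.1]
tcp_pos: [0.4741, -0.0356, 0.0195]
force: [-0.1, -0.8, -0.6]
tcp_pos: [0.474, -0.0355, 0.0162]
force: [-0.4, 0.5, -1.4]
```

```bash
for i in 1 2 3; do python3 -m jog '[[[0,0.1,0],0],[[0,0.2,0],0],[[0,0.2,0],0]]'| grep -E 'tcp_pos|force'; done
```

```text
tcp_pos: [0.474, -0.0355, 0.0143]
force: [0.1, -0.2, -1.7]
tcp_pos: [0.4741, -0.0355, 0.0124]
force: [-0.9, -0.6, -1.2]
tcp_pos: [0.4741, -0.0355, 0.0103]
force: [-0.3, -0.4, -0.9]
```

```bash
for i in 1 2 3 4; do python3 -m jog '[[[0,0.1,0],0],[[0,0.15,0],0],[[0,0.15,0],0]]'| grep -E 'tcp_pos|force'; done; python3 -c "
from h import *
im,c=snap('side'); h=cv2.cvtColor(im,cv2.COLOR_RGB2HSV)
m=cv2.inRange(h,(5,120,30),(18,255,120))
for q in cv2.findContours(m,0,2)[0]:
    r=cv2.boundingRect(q)
    if cv2.contourArea(q)>60 and 100<r[1]<320: print(cv2.contourArea(q),r)
print(proj(c,[.48,-.035,.0]))
for x,y in((.028,.02),(-.032,.02),(.032,.02)): print(proj(c,[.48+x,-.035+y,0]))
"
```

```text
tcp_pos: [0.4741, -0.0355, 0.0089]
force: [-0.2, 0.2, -1.3]
tcp_pos: [0.4741, -0.0355, 0.0074]
force: [0.0, 0.2, -0.5]
tcp_pos: [0.4742, -0.0356, 0.0069]
force: [-1.5, -0.2, 8.1]
tcp_pos: [0.4742, -0.0356, 0.0069]
force: [-3.7, 0.9, 21.6]
659.0 (319, 215, 38, 41)
[337.69498121 246.49959035]
[322.06957331 253.64105963]
[354.5062833  255.10127543]
[319.91506555 253.54406933]
```

```bash
python3 -m jog '[[[0,-0.15,0],0],[[0,-0.15,0],0],[[0,-0.15,0],0]]'; python3 -m jog '[[[0,0,0],0],[[0,0,0],0],[[0,0,0],0],[[0,0,0],0],[[0,0,0],0],[[0,0,0],0]]' 6;  python3 -m jog '[[[0,-2,0],0],[[0,-4,0],0],[[0,-7,0],0],[[0,-10,0],0],[[0,-10,0],0],[[0,-10,0],0],[[0,-10,0],0]]' 8.5
python3 - <<'E'
from h import *
for n in('side','top'):
    im,c=snap(n,n+'11.png')
E
```

```text
t: 18.98
tcp_pos: [0.4747, -0.0357, 0.0069]
tool_rot: [-0.054, -0.705, 0.705, 0.053]
force: [-1.0, -0.0, 11.9]
finger_gap: 0.346
t: 19.48
tcp_pos: [0.4741, -0.0355, 0.0058]
tool_rot: [0.053, 0.705, -0.705, -0.054]
force: [-0.7, -0.4, -0.2]
finger_gap: 0.702
t: 20.07
tcp_pos: [0.4737, -0.0354, 0.1058]
tool_rot: [0.053, 0.705, -0.705, -0.054]
force: [-0.0, -0.4, -0.1]
finger_gap: 0.999
```

```bash
python3 -c "
from h import *
go([.474,-.215,.106],-8.8)"; python3 -m jog '[[[0,0,4],-0.12],[[0,0,8],-0.24],[[0,0,12],-0.36],[[0,0,16],-0.48],[[0,0,18],-0.6],[[0,0,18],-0.72],[[0,0,18],-0.84],[[0,0,18],-0.96],[[0,0,18],-1.08],[[0,0,18],-1.2],[[0,0,18],-1.32],[[0,0,18],-1.44],[[0,0,18],-1.56],[[0,0,18],-1.571],[[0,0,18],-1.571],[[0,0,18],-1.571]]'
python3 - <<'E'
from h import *
go([.474,-.215,.106],-8.8)
o=np.zeros((600,800,3),np.uint8)
for n,z in(('side',.066),('top',.066)):
    im,c=snap(n,n+'12.png'); u,v=proj(c,[.48,-.035,.04]).astype(int)
    k=6; w=33
    x=cv2.resize(im[v-w:v+w,u-w:u+w,::-1],(k*2*w,k*2*w),interpolation=cv2.INTER_CUBIC); print(n,u-w,v-w)
    o[:396,(n=='top')*400:(n=='top')*400+396]=(255*(x/255.)**.6).astype(np.uint8)
    b=x
s=cv2.imread('pics/side12.png'); o[400:,:400]=cv2.resize(s[150:350,200:600],(400,200)); 
s=cv2.imread('pics/top12.png'); o[400:,400:]=cv2.resize(s[150:350,150:550],(400,200)); 
cv2.imwrite('pics/k12.png',o)
E
```

```text
t 20.17 tcp [ 0.4731 -0.0352  0.1049] jaw -98.7 tooly [-0.003  0.001 -1.   ] q6 1.41 gap 0.994 F [-0.1 -0.1  0.2]
shift cm [-2.8  -0.12 17.76] turn -1.568 q6 after ~ 89.8652371903955
t: 21.5
tcp_pos: [0.4466, -0.2132, 0.1052]
tool_rot: [-0.46, 0.537, -0.536, 0.46]
force: [0.1, 0.4, 0.2]
finger_gap: 0.996
t 21.5 tcp [ 0.4466 -0.2132  0.1052] jaw -8.8 tooly [-0.001  0.001 -1.   ] q6 -0.52 gap 0.996 F [0.1 0.4 0.2]
shift cm [-0.24 -0.08  2.73] turn -0.0 q6 after ~ 0.0006831152034294519
side 304 198
top 316 225
```

View pics/k12.png

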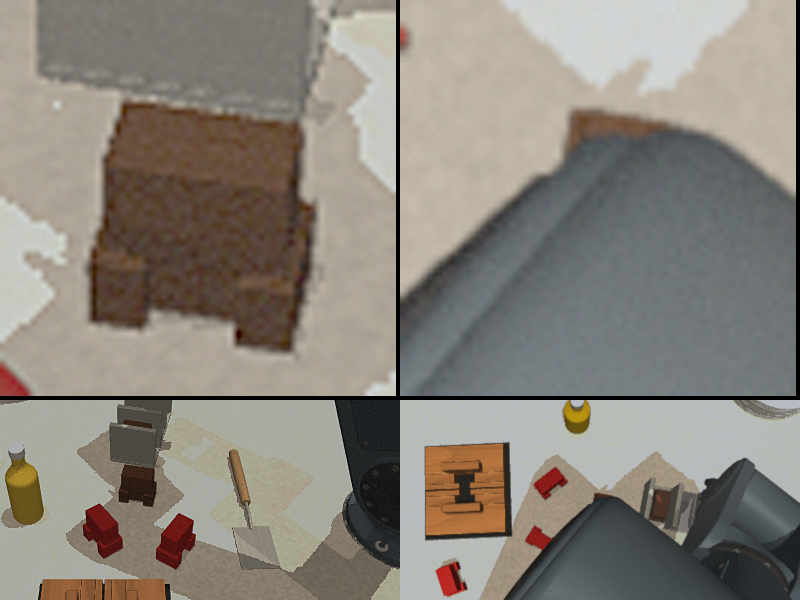

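Run:
```python
from h import *
_,s=snap('side');_,c=snap('top')
P=lambda u,v,z:ray(s,304+(u+.5)/6-.5,198+(v+.5)/6-.5,z)[:2]
b=[P(*q,.066) for q in((127,103),(300,122),(293,188),(105,166))]
print('key side block',np.mean(b,0),[np.hypot(*(b[i]-b[i-1])).round(4) for i in range(4)],'yaw',np.degrees(np.arctan2(*(b[0]-b[1])[::-1])),np.degrees(np.arctan2(*(b[3]-b[2])[::-1])))
f=[P(*q,0) for q in((90,322),(147,327),(236,345),(291,350))]; print('foot front edge mid',np.mean([f[0],f[3]],0),np.hypot(*(f[0]-f[3])))
print('top back-left corner',ray(c,316+(170.5)/6-.5,225+108.5/6-.5,.066)[:2],'side same',b[0])
# walls: vertical profile in side0, horizontal in top0
a=cv2.cvtColor(cv2.imread('pics/side0.png'),cv2.COLOR_BGR2GRAY); t=cv2.cvtColor(cv2.imread('pics/top0.png'),cv2.COLOR_BGR2GRAY)
for u in(330,340,348): print('side col',u,list(a[125:182,u]))
for v in(238,248,255): print('top row',v,list(t[v,388:492]))
```

```text
key side block [ 0.48041419 -0.03339239] [np.float64(0.028), np.float64(0.0525), np.float64(0.0283), np.float64(0.056)] yaw -5.702054233354005 -6.070017462117999
foot front edge mid [ 0.48364155 -0.01666691] 0.06298908154332572
top back-left corner [ 0.50966218 -0.02104524] side same [ 0.50503332 -0.04997142]
side col 330 [np.uint8(178), np.uint8(183), np.uint8(185), np.uint8(185), np.uint8(185), np.uint8(185), np.uint8(184), np.uint8(182), np.uint8(183), np.uint8(181), np.uint8(183), np.uint8(186), np.uint8(181), np.uint8(150), np.uint8(156), np.uint8(160), np.uint8(86), np.uint8(69), np.uint8(75), np.uint8(76), np.uint8(76), np.uint8(75), np.uint8(78), np.uint8(76), np.uint8(77), np.uint8(71), np.uint8(77), np.uint8(79), np.uint8(76), np.uint8(73), np.uint8(75), np.uint8(141), np.uint8(161), np.uint8(161), np.uint8(84), np.uint8(68), np.uint8(76), np.uint8(78), np.uint8(75), np.uint8(72), np.uint8(78), np.uint8(73), np.uint8(75), np.uint8(79), np.uint8(78), np.uint8(65), np.uint8(61), np.uint8(62), np.uint8(60), np.uint8(64), np.uint8(124), np.uint8(158), np.uint8(162), np.uint8(13
[... 5560 characters left out ...]
4), np.uint8(76), np.uint8(80), np.uint8(81), np.uint8(61), np.uint8(56), np.uint8(61), np.uint8(60), np.uint8(61), np.uint8(61), np.uint8(61), np.uint8(60), np.uint8(68), np.uint8(95), np.uint8(145), np.uint8(145), np.uint8(142), np.uint8(133), np.uint8(69), np.uint8(49), np.uint8(58), np.uint8(70), np.uint8(72), np.uint8(71), np.uint8(74), np.uint8(74), np.uint8(70), np.uint8(69), np.uint8(73), np.uint8(71), np.uint8(71), np.uint8(74), np.uint8(73), np.uint8(70), np.uint8(73), np.uint8(63), np.uint8(67), np.uint8(66), np.uint8(65), np.uint8(66), np.uint8(67), np.uint8(67), np.uint8(77), np.uint8(118), np.uint8(146), np.uint8(145), np.uint8(142), np.uint8(133), np.uint8(129), np.uint8(145)]
```

Run:
```python
from h import *
_,s=snap('side');_,c=snap('top')
th=np.radians(-8.8); n=np.array([-np.sin(th),np.cos(th)]); l=np.array([np.cos(th),np.sin(th)])
for nm,cam,pts in(('side',s,[(340,158.9),(340,141.0),(348,160.1),(348,142.1),(330,157.0),(330,139.2+.3)]),('top',c,[(429.1,248),(458.6,248),(427.8,255),(457.4,255)])):
    q=[ray(cam,*p,.092)[:2] for p in pts]
    print(nm,'w2',[(n@x).round(4) for x in q[::2]],'w3',[(n@x).round(4) for x in q[1::2]])
for nm,k in(('key side',(.4804,-.0334)),('key top',(.4801,-.0327)),('side lane mid',(.4798,-.2102)),('top lane mid',(.4787,-.2164))): print(nm,'across',(n@k).round(4),'along',(l@k).round(4))
# spare key top corners seen from top0 as further check: block tops z=.072
h=cv2.cvtColor(cv2.imread('pics/top0.png'),cv2.COLOR_BGR2HSV)
m=cv2.inRange(h,(3,120,40),(14,255,130)); m[:,:380]=0
for q in cv2.findContours(m,0,2)[0]:
    if cv2.contourArea(q)>100:
        r=cv2.minAreaRect(np.array([ray(c,*p[0],.072)[:2] for p in q],np.float32)); print(r,'across',n@r[0],'along',l@r[0])
```

```text
side w2 [np.float64(-0.1062), np.float64(-0.1058), np.float64(-0.1081)] w3 [np.float64(-0.1642), np.float64(-0.1639), np.float64(-0.1651)]
top w2 [np.float64(-0.112), np.float64(-0.1115)] w3 [np.float64(-0.17), np.float64(-0.1695)]
key side across 0.0405 along 0.4799
key top across 0.0411 along 0.4795
side lane mid across -0.1343 along 0.5063
top lane mid across -0.1406 along 0.5062
((0.48935234546661377, -0.15897071361541748), (0.02832253836095333, 0.05371285602450371), 79.32728576660156) across -0.08223539320480207 along 0.507912143884671
```

```bash
python3 -c "
from h import *
go([.477,-.036,.09],-8.8)"; python3 -m jog '[[[-3,0,0],0],[[-6,0,0],0],[[-9,0,0.1],0],[[-12,0,0.1],0],[[-15,0,0.1],0],[[-17,0,0.1],0],[[-18,0,0.2],0],[[-18,0.5,0.2],0],[[-18,1.5,0.2],0],[[-18,1.5,0.2],0],[[-18,1.5,0.2],0]]'
python3 - <<'E'
from h import *
go([.477,-.036,.09],-8.8)
im,c=snap('side','side13.png'); p=manip.sense()['tcp_pos']
h=cv2.cvtColor(im,cv2.COLOR_RGB2HSV).astype(int)
print('tip pred if +32mm',proj(c,p+[0,0,.032]),'jaw ends',[proj(c,p+np.array([a*.988,-a*.153,.045])) for a in(-.0425,.0425)])
m=((h[...,2]<110)&(h[...,1]<90)).astype(np.uint8)
for v in range(120,225,4):
    r=np.flatnonzero(np.diff(np.r_[0,m[v,280:400],0])); print(v,[(a+280,b+279) for a,b in zip(r[::2],r[1::2]) if b-a>2])
E
```

```text
t 21.8 tcp [ 0.4471 -0.2134  0.106 ] jaw -8.7 tooly [ 0.  0. -1.] q6 -0.52 gap 0.992 F [ 0.1 -0.3 -0.4]
shift cm [-17.99   1.6    0.28] turn 0.002 q6 after ~ -0.11389206641975136
t: 22.72
tcp_pos: [0.4758, -0.0368, 0.0905]
tool_rot: [-0.461, 0.537, -0.536, 0.46]
force: [-0.6, -0.0, -0.2]
finger_gap: 0.997
t 22.72 tcp [ 0.4758 -0.0368  0.0905] jaw -8.7 tooly [-0.001  0.    -1.   ] q6 -0.16 gap 0.997 F [-0.6 -0.  -0.2]
shift cm [-0.1   0.05  0.11] turn 0.001 q6 after ~ -0.07914902985815786
tip pred if +32mm [340.99824698 196.4008453 ] jaw ends [array([365.90074762, 194.07612566]), array([316.74023097, 187.19234577])]
120 [(np.int64(323), np.int64(333)), (np.int64(335), np.int64(365)), (np.int64(374), np.int64(394))]
124 [(np.int64(318), np.int64(323)), (np.int64(325), np.int64(367))]
128 [(np.int64(318), np.int64(364))]
132 [(np.int64(305), np.int64(307)), (np.int64(318), np.int64(322)), (np.int64(324), np.int64(330)), (np.int64(332), np.int64(344)), (np.int64(352), np.int64(372))]
136 [(np.int64(301), np.int64(309)), (np.int64(320), np.int64(358)), (np.int64(366), np.int64(372))]
140 
[... 1553 characters left out ...]
 [(np.int64(309), np.int64(315)), (np.int64(317), np.int64(340)), (np.int64(356), np.int64(361)), (np.int64(367), np.int64(375)), (np.int64(381), np.int64(383))]
184 [(np.int64(308), np.int64(314)), (np.int64(316), np.int64(362)), (np.int64(366), np.int64(375))]
188 [(np.int64(310), np.int64(361)), (np.int64(366), np.int64(369)), (np.int64(371), np.int64(374))]
192 [(np.int64(310), np.int64(360)), (np.int64(365), np.int64(373))]
196 [(np.int64(310), np.int64(360)), (np.int64(365), np.int64(369))]
200 [(np.int64(310), np.int64(355))]
204 [(np.int64(310), np.int64(354))]
208 [(np.int64(310), np.int64(354))]
212 [(np.int64(319), np.int64(355))]
216 [(np.int64(343), np.int64(354))]
220 []
224 []
```

```bash
python3 -m jog '[[[0.15,1.5,0.38],0],[[0.15,3,0.38],0],[[0.15,4,0.38],0],[[0.15,5,0.38],0],[[0.15,5.5,0.38],0],[[0.15,5.5,0.38],0]]' ; python3 -m jog '[[[0,0.8,0],0],[[0,1.6,0],0],[[0,2.4,0],0],[[0,3.2,0],0],[[0,3.2,0],0],[[0,3.2,0],0]]'
```

```text
t: 23.27
tcp_pos: [0.4792, -0.0384, 0.0353]
tool_rot: [-0.461, 0.537, -0.536, 0.46]
force: [-0.6, -1.2, 0.1]
finger_gap: 0.993
t: 23.77
tcp_pos: [0.4792, -0.0377, 0.0034]
tool_rot: [-0.461, 0.537, -0.536, 0.461]
force: [0.6, 0.3, 0.1]
finger_gap: 0.995
```

```bash
python3 -m jog '[[[0,0,0],0],[[0,0,0],0],[[0,0,0],0],[[0,0,0],0],[[0,0,0],0],[[0,0,0],0]]' 0 25; python3 -m jog '[[[0,0,0],0],[[0,0,0],0],[[0,0,0],0]]' 0 40
```

```text
t: 24.27
tcp_pos: [0.48, -0.0379, 0.0044]
tool_rot: [0.461, -0.536, 0.537, -0.461]
force: [-0.2, 1.3, 3.5]
finger_gap: 0.651
t: 24.52
tcp_pos: [0.48, -0.0379, 0.0045]
tool_rot: [0.461, -0.536, 0.537, -0.461]
force: [-0.6, -0.7, 5.5]
finger_gap: 0.646
```

```bash
python3 -m jog '[[[0,-1,0],0],[[0,-2,0],0],[[0,-4,0],0],[[0,-7,0],0],[[0,-10,0],0],[[0,-11.5,0],0],[[0,-11.5,0],0],[[0,-11.5,0],0]]'; python3 -m jog '[[[1,0,0.2],0],[[3,0,0.5],0],[[5,0,0.8],0],[[8,0,1.2],0],[[11,0,1.6],0],[[14,0,2],0],[[16,0,2.4],0],[[17.5,0,2.66],0],[[18,0,2.66],0],[[18,0,2.66],0],[[18,0,2.66],0]]'
python3 - <<'E'
from h import *
go([.48,-.22,.12],-8.8)
im,c=snap('side','side14.png'); snap('top','top14.png')
h=cv2.cvtColor(im,cv2.COLOR_RGB2HSV)
m=cv2.inRange(h,(4,90,25),(18,255,130)); m[:60]=0; m[230:]=0; m[:,:290]=0; m[:,400:]=0
for q in cv2.findContours(m,0,2)[0]:
    if cv2.contourArea(q)>15: print(cv2.contourArea(q),cv2.boundingRect(q))
# key hypothesised at side-frame lane centre / top-frame lane centre, underside z .115
l=np.array([.988,-.153,0]);n=np.array([.153,.988,0])
for ac in(-.1355,-.1405):
  print(ac,[proj(c,l*(.5063+a)+n*(ac+.02)+[0,0,.115]).round(1) for a in(-.032,.032)],[proj(c,l*(.5063+a)+n*(ac+.015)+[0,0,.115+.066]).round(1) for a in(-.028,.028)])
for v in range(100,165,2): print(v,'S',' '.join('%3d'%x for x in h[v,318:362:2,1]),'V',' '.join('%3d'%x for x in h[v,318:362:2,2]))
E
```

```text
t: 25.18
tcp_pos: [0.48, -0.038, 0.1202]
tool_rot: [0.46, -0.535, 0.537, -0.461]
force: [-0.4, 0.8, -2.0]
finger_gap: 0.652
t: 26.1
tcp_pos: [0.4779, -0.2187, 0.1182]
tool_rot: [-0.461, 0.537, -0.535, 0.461]
force: [1.0, -0.9, -1.0]
finger_gap: 0.647
t 26.1 tcp [ 0.4779 -0.2187  0.1182] jaw -8.7 tooly [-0.002  0.002 -1.   ] q6 -0.49 gap 0.647 F [ 1.  -0.9 -1. ]
shift cm [ 0.09 -0.18  0.23] turn 0.002 q6 after ~ -0.13587935808563145
98.0 (323, 170, 29, 8)
1105.5 (326, 106, 37, 42)
-0.1355 [array([357.5, 148.5]), array([324.8, 144.3])] [array([357.2, 117.1]), array([327.4, 113.6])]
-0.1405 [array([357.9, 146.9]), array([325.4, 142.8])] [array([357.7, 115.6]), array([328. , 112.2])]
100 S  21  29  16  43  64 134  23  42  45  47  46  43  44  12  17  15  17  23  13  16 112  20 V  24  26  31  18  20  19  34  98  91  92  88 180 168 171 170 171 170 170 177 197  16  26
102 S  43  47  28  44  73  81  15  43  44  45  42  39  41  14  25  13  18   3  16  16  27  38 V 101  82  18  23  21  22  17 102  92  91  86 178 168 170 171 171 169 170 171 178  19  27
104 S  46  40  32  28  26  49 255  38  40  
[... 4960 characters left out ...]
34  29  33  41  37  40  34  36  41  32  28  28  36  36  34 V  64  73  80  89 111 113 109  90  89  86  87  83 101  83  71  62  80  73  73  71  78  75
160 S  36  38  31  34  35  34  33  38  28  35  31  33  29  34  38  35  31  35  38  29  34  33 V  70  80  75  76  73  76  69  73  74  80  91  99  96  91  88  87  83 146 146 160 127  94
162 S  47  36  31  36  33  37  38  36  41  43  29  24  34  37  40  38  38  28  34  34  40  37 V  70  77  73  79  77  76  81  78  81  78  78  73  76  75  71  74  80  90 135 143 141 145
164 S  32  36  40  33  32  38  32  34  34  27  40  33  30  33  36  29  36  33  33  31  32  43 V  71  79  76  77  79  81  79  75  76  76  76  78  76  78  78  78  77  78  77  75  71  65
```

```bash
python3 -m jog '[[[-0.2,0,0.1],0],[[-0.4,0,0.1],0],[[-0.4,0,0.1],0],[[-0.4,0.5,0.1],0],[[-0.4,1,0.1],0],[[-0.4,1.4,0.1],0],[[-0.4,1.4,0.1],0],[[-0.4,1.4,0.1],0]]'; for i in 1 2 3 4; do python3 -m jog '[[[0,0.2,0],0],[[0,0.4,0],0],[[0,0.4,0],0]]'| grep -E 'tcp_pos|force'; done
```

```text
t: 26.87
tcp_pos: [0.4801, -0.2159, 0.1044]
tool_rot: [-0.461, 0.537, -0.536, 0.461]
force: [-0.4, 0.1, -0.8]
finger_gap: 0.644
tcp_pos: [0.4803, -0.216, 0.1007]
force: [-0.1, -1.2, -1.7]
tcp_pos: [0.4802, -0.2159, 0.0967]
force: [-0.1, -0.3, -0.8]
tcp_pos: [0.4802, -0.2158, 0.0926]
force: [0.7, -0.4, -1.3]
tcp_pos: [0.4802, -0.2158, 0.0886]
force: [-0.2, 0.5, -0.7]
```

```bash
for i in 1 2 3 4; do python3 -m jog '[[[0,0.4,0],0],[[0,0.8,0],0],[[0,1.2,0],0],[[0,1.2,0],0]]'| grep -E 'tcp_pos|force'; done
python3 - <<'E'
from h import *
im,c=snap('top','top15.png'); snap('side','side15.png')
h=cv2.cvtColor(im,cv2.COLOR_RGB2HSV)
m=cv2.inRange(h,(3,110,25),(16,255,130)); m[:,:380]=0
for q in cv2.findContours(m,0,2)[0]:
    if cv2.contourArea(q)>8: print(cv2.contourArea(q),cv2.boundingRect(q))
E
```

```text
tcp_pos: [0.4799, -0.2156, 0.0761]
force: [-0.6, 1.0, -0.8]
tcp_pos: [0.4799, -0.2157, 0.0641]
force: [-0.3, 0.2, -1.1]
tcp_pos: [0.4799, -0.2157, 0.0522]
force: [0.5, 0.6, -1.1]
tcp_pos: [0.48, -0.2157, 0.0402]
force: [0.2, 1.4, -1.7]
```

```bash
for i in 1 2; do python3 -m jog '[[[0,0.4,0],0],[[0,0.8,0],0],[[0,1.1,0],0],[[0,1.1,0],0]]'| grep -E 'tcp_pos|force'; done; for i in 1 2 3; do python3 -m jog '[[[0,0.1,0],0],[[0,0.15,0],0],[[0,0.15,0],0]]'| grep -E 'tcp_pos|force'; done
```

```text
tcp_pos: [0.48, -0.2157, 0.0293]
force: [0.1, 0.4, -0.3]
tcp_pos: [0.48, -0.2157, 0.0183]
force: [-0.2, -0.4, -1.6]
tcp_pos: [0.4805, -0.216, 0.0175]
force: [-0.3, 0.1, -1.3]
tcp_pos: [0.4804, -0.216, 0.016]
force: [1.2, 0.3, -0.2]
tcp_pos: [0.4804, -0.216, 0.0144]
force: [-0.1, -0.2, -1.0]
```

```bash
for i in 1 2 3; do python3 -m jog '[[[0,0.1,0],0],[[0,0.1,0],0],[[0,0.1,0],0]]'| grep -E 'tcp_pos|force'; done
```

```text
tcp_pos: [0.4805, -0.2161, 0.0135]
force: [0.4, -0.2, -0.6]
tcp_pos: [0.4805, -0.2161, 0.0135]
force: [-1.8, 0.6, 7.1]
tcp_pos: [0.4805, -0.2161, 0.0135]
force: [-2.1, 1.4, 14.4]
```

```bash
python3 -m jog '[[[0,-0.15,0],0],[[0,-0.15,0],0]]'; python3 -m jog '[[[0,0,0],0],[[0,0,0],0],[[0,0,0],0],[[0,0,0],0],[[0,0,0],0],[[0,0,0],0]]' 7.8;  python3 -m jog '[[[0,-0.7,0],0],[[0,-1.5,0],0],[[0,-3,0],0],[[0,-5,0],0],[[0,-8,0],0],[[0,-11,0],0],[[0,-14,0],0],[[0,-17,0],0],[[0,-17,0],0],[[0,-17,0],0],[[0,-17,0],0]]'; python3 -c "
from h import *
go([.45,.15,.19],-8.8)"
```

```text
t: 31.63
tcp_pos: [0.4807, -0.2162, 0.0135]
tool_rot: [0.461, -0.536, 0.537, -0.461]
force: [0.5, -0.6, 2.7]
finger_gap: 0.647
t: 32.13
tcp_pos: [0.4804, -0.216, 0.0128]
tool_rot: [-0.461, 0.536, -0.536, 0.461]
force: [-0.2, -0.2, -0.2]
finger_gap: 0.914
t: 33.05
tcp_pos: [0.4799, -0.2156, 0.1832]
tool_rot: [-0.461, 0.536, -0.536, 0.461]
force: [0.3, -0.4, -1.3]
finger_gap: 0.91
t 33.05 tcp [ 0.4799 -0.2156  0.1832] jaw -8.6 tooly [-0.  0. -1.] q6 -0.48 gap 0.91 F [ 0.3 -0.4 -1.3]
shift cm [-35.7   -0.67  -8.46] turn 0.003 q6 after ~ -0.1507558146202399
```

```bash
python3 -m jog '[[[-4,0,-1],0],[[-8,0,-2],0],[[-12,0,-3],0],[[-16,0,-4],0],[[-20,0,-5],0],[[-24,0,-6],0],[[-28,0,-7],0],[[-32,0,-8],0],[[-35,0,-8],0],[[-35,0,-8],0],[[-35,0,-8],0],[[-35,0,-8],0],[[-35,0,-8],0]]'
python3 - <<'E'
from h import *
im,c=snap('top','top16.png'); si,s=snap('side','side16.png')
th=np.radians(-8.8); n=np.array([-np.sin(th),np.cos(th)]); l=np.array([np.cos(th),np.sin(th)])
h=cv2.cvtColor(im,cv2.COLOR_RGB2HSV)
m=cv2.inRange(h,(3,110,40),(16,255,140)); m[:,:385]=0; m[:,495:]=0; m[:215]=0;m[295:]=0
for q in cv2.findContours(m,0,2)[0]:
    if cv2.contourArea(q)>60:
        r=cv2.minAreaRect(np.array([ray(c,*p[0],.073)[:2] for p in q],np.float32)); print(cv2.boundingRect(q),np.round(r[0],4),np.round(r[1],4),round(r[2],1),'across',(n@r[0]).round(4),'along',(l@r[0]).round(4))
a=cv2.cvtColor(cv2.imread('pics/top0.png'),cv2.COLOR_BGR2GRAY).astype(int); b=cv2.cvtColor(im,cv2.COLOR_RGB2GRAY).astype(int)
d=(abs(a-b)>40).astype(np.uint8); d=cv2.morphologyEx(d,cv2.MORPH_OPEN,np.ones((3,3)))
for q in cv2.findContours(d,0,2)[0]:
    if cv2.contourArea(q)>15: print('diff',cv2.boundingRect(q))
for v in(240,248,255): print(v,'H',list(map(int,h[v,424:464,1])),list(map(int,h[v,424:464,2])))
E
```

```text
t: 34.13
tcp_pos: [0.4535, 0.1408, 0.1822]
tool_rot: [-0.461, 0.537, -0.536, 0.46]
force: [0.2, -0.1, -1.1]
finger_gap: 0.919
(432, 244, 17, 26) [ 0.4814 -0.2162] [0.0281 0.052 ] 81.3 across -0.14 along 0.5088
(403, 240, 18, 28) [ 0.4892 -0.159 ] [0.028  0.0538] 80.2 across -0.0823 along 0.5077
diff (316, 472, 17, 8)
diff (357, 454, 11, 10)
diff (338, 453, 10, 11)
diff (365, 347, 22, 7)
diff (285, 330, 7, 7)
diff (279, 271, 361, 209)
diff (452, 269, 5, 14)
diff (217, 233, 5, 19)
diff (53, 205, 218, 275)
diff (217, 204, 36, 17)
240 H [35, 24, 22, 31, 29, 25, 25, 31, 26, 7, 3, 11, 12, 16, 13, 15, 5, 8, 48, 54, 51, 52, 56, 52, 35, 6, 8, 5, 9, 11, 12, 0, 7, 27, 28, 17, 24, 26, 18, 8] [59, 63, 59, 65, 106, 165, 162, 164, 160, 146, 158, 167, 165, 164, 172, 173, 167, 161, 144, 142, 144, 142, 142, 143, 146, 166, 164, 166, 166, 159, 147, 105, 74, 84, 144, 161, 160, 156, 156, 165]
248 H [22, 35, 31, 28, 16, 22, 24, 24, 30, 62, 106, 141, 133, 137, 133, 134, 133, 125, 126, 126, 118, 116, 110, 121, 111, 28, 23, 19, 19, 26, 20, 25, 24, 23, 25, 24, 24, 29, 29, 22] [58, 59, 83, 144, 164, 164, 161, 138, 59, 45, 70, 92, 94, 93, 96, 97, 94, 94, 95, 93, 97, 97, 97, 97, 94, 63, 68, 68, 68, 68, 65, 70, 96, 157, 164, 160, 158, 125, 115, 115]
255 H [33, 23, 21, 18, 25, 28, 39, 34, 53, 97, 125, 124, 128, 121, 125, 119, 118, 124, 118, 116, 114, 113, 114, 97, 29, 31, 23, 18, 18, 18, 20, 19, 22, 21, 24, 28, 22, 29, 55, 95] [61, 87, 155, 167, 164, 157, 111, 53, 53, 71, 96, 97, 96, 101, 100, 101, 95, 97, 97, 99, 98, 95, 96, 92, 70, 65, 68, 69, 70, 69, 76, 107, 160, 161, 159, 154, 81, 61, 74, 99]
```

Run:
```python
from h import *
for f in('top0.png','top16.png'):
    h=cv2.cvtColor(cv2.imread('pics/'+f),cv2.COLOR_BGR2HSV)
    m=cv2.inRange(h,(0,90,25),(18,255,200)); m[:,450:][:, 50:]=0; m[:215]=0; m[295:]=0; m[:,:452]=0
    b=cv2.inRange(h,(18,150,80),(32,255,255)); b[:,:300]=0;b[:,360:]=0;b[:130]=0;b[200:]=0
    print(f,'spare b',cv2.boundingRect(m),int(m.sum()/255),'bottle',cv2.boundingRect(b))
for f in('side0.png','side16.png'):
    h=cv2.cvtColor(cv2.imread('pics/'+f),cv2.COLOR_BGR2HSV)
    b=cv2.inRange(h,(5,90,90),(17,255,255)); b[:320]=0;b[:,:225]=0;b[:,385:]=0; print(f,'board',cv2.boundingRect(b),cv2.countNonZero(b))
s=manip.sense(); print(s['t'],s['force'],s['qd'].max())
```

```text
top0.png spare b (460, 251, 17, 31) 338 bottle (314, 150, 26, 33)
top16.png spare b (460, 251, 17, 31) 265 bottle (314, 150, 26, 33)
side0.png board (231, 329, 140, 105) 11469
side16.png board (229, 329, 142, 108) 11036
34.2333 [ 0.4392618  -0.45880183  1.15457714] 0.00308658632033399
```

```bash
python3 -c "
from station import workorder
print(workorder.sign_off())"
```

```text
the job is handed in; nothing more can be done
None
```

The key is standing in the empty middle lane of the rack, released, and the job is handed in at about 34 s of robot time. No verdict was reported.

**What I did:**
1. I gripped the key across its width and lifted it straight up out of the board.
2. I stood it on the counter strip at about (0.48, -0.03) and let go.
3. I took it again by the two ends of its grip block, lowered it until it touched the lane floor, released it and moved the arm clear.

**Last checks, from the top camera:**
- **Key:** it is about 1 mm off the lane's centre across and 2.6 mm lengthwise, lying along the lane. It touched down exactly at the expected floor height (9 mm). I judged it upright only because it looks the same size from above as the standing spare.
- **Spares and bottle:** spare A measured within 0.4 mm of its start. The outlines of spare B and the sauce bottle are unchanged.
- **Board:** its outline in the side view changed by 2–3 pixels (a few mm at most). I put that down to changed shadows and did not look into it further.

**What disagreed or went wrong:**
- **Finger position:** the real fingertips sat about 32 mm higher than the reported TCP and about 6 mm to one side. I found this by touching the top of the key with the closed fingers. While doing that I pressed on it with up to 44 N, which is over the 40 N limit set for the arm or gripper body, though it was the fingertips that pressed.
- **Camera disagreement:** the two cameras differed by about 5 mm in y at the rack. I used a value consistent with both, and the key went in with no side force.

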